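Snap the last post cap onto a wire shoe rack

TASK

Pick up the loose white cap with the blue tab and press it straight down onto the bare stud of the white wire rack, turned so that the slot under its blue tab straddles the rack's guard rail, until it clicks on. Keep pressing it down firmly after the click, squeezing the grey spring collar under it, and finish like that: still holding the cap down with the gripper. Leave the black cap and the polish tin where they are.

Things in the scene. Friction and masses are not known exactly. Their poses are not given: they have to be found in the camera images.
- cap: Loose white cap, upright, 55 mm tall. Origin: centre of its open underside, z up, +x through its slot. Skirt: outer diameter 40, 0-27 mm up, 70-degree slot in the wall about +x, full height; inside, a lip 4 mm high with 22 mm bore, 30 mm wide above. Flange: diameter 48, 27-31 mm. Round knob to grip: diameter 28, 31-55 mm. A blue tab on the flange (to 32 mm from the axis) points to the slot. 60 g
- rack: Fixed white wire rack: posts on a 200 x 240 mm rectangle, deck at 45 mm, knobbed caps (tops at 153 mm) on three posts. Origin: on the table under the bare post (nearest the robot, at the rack's right), z up; x runs along the guard rail to a capped post 200 mm off, y to another 240 mm off. The cap's slot must point along rack +x (within about 15 degrees), or it lands on the rail
- seat (a point): On the bare post's axis, 100 mm up, at the top of the free collar: the cap's underside is here after the click. The steel stud (diameter 18, coned tip) stands 18 mm above it; three sprung balls stand out to diameter 27, centred 9.5 mm above it. The lip meets them 15 mm above the seat: some 10 N, then less, until the cap snaps down from about 5 mm above it; then the collar resists
- rail_mid (a point): Middle of the guard rail, a level white wire of diameter 6 mm between the bare post and a capped post, its centre 104 mm above the table and 4 mm above the seat; 100 mm from the bare post's axis
- collar: Grey spring collar round the top of the bare post, diameter 38 mm; origin at the centre of its top face. It gives up to 4 mm downward under the cap at about 3 N per mm after 1.5 N, then stops hard
- grey_cap: Black cap of the same shape with an orange tab, for another rack: leave it standing. Origin at the centre of its underside
- polish_tin: Flat round tin, diameter 76 mm, 22 mm high, red lid: leave alone. Origin under its centre
Things that resemble listed ones, but are neither listed nor needed, are in the scene too. Of the things like the cap, leave any that is green, pink or purple; of the rest the smaller one is meant.

How it is judged (in metres and radians):
On the way, in this order (a step that is already met when the one before it is completed fails the run):
1. the white cap is held by the fingers, clear of the table (height (world z) of cap above 0.02 m and contact force between the fingers and cap above 1 N), for 0.2 s.
2. the white cap has clicked onto the stud (z of cap in the frame of seat below 0.002 m and horizontal distance between cap and seat below 0.004 m and angle between cap's own z axis and vertical below 0.12 rad), for 0.1 s.
At the end, for the whole second after the job is handed in: The white cap is clicked on, its underside at most 0.5 mm above the seat, within 4 mm of the axis, upright to 0.12 rad, slot to the rail; the gripper bears on it (over 3 N), it presses the collar (over 4 N), at rest; black cap and tin within 20 mm of their starts (z of cap in the frame of seat below 0.0005 m and horizontal distance between cap and seat below 0.004 m and angle between cap's own z axis and vertical below 0.12 rad and x of rail_mid in the frame of cap above 0.08 m and contact force between the fingers and cap above 3 N and contact force between cap and collar above 4 N and linear speed of cap below 0.02 m/s and distance of each of grey_cap, polish_tin from where it was at the start of the episode below 0.02 m); the arm keeps its last pose, push and grip.
It fails at once if the black cap is tipped over (angle between grey_cap's own z axis and vertical above 0.5 rad).
It also fails if it takes over 48 s, if anything falls off the work surface, if the arm or the gripper's body presses on something with over 40 N, if the wrist force passes 120 N, or if a joint passes its speed limit or range.

ROBOT

A 6-joint arm with a two-finger parallel gripper is mounted at the origin on the work surface. World frame = base frame: x ahead of the robot, y to its left, z up, the work surface at z = 0. Lengths are in m, angles in degrees, forces in N, time in s.
With the tool pointing down it reaches from about 0.3 to 0.75 m from the base axis. Payload 8.5 kg.
Tool frame: the origin (TCP) lies at the very end of the fingers, on their centre line; the grasp point (between the pads) lies 19 mm behind it (env.hold_point_z is the distance from the TCP to the grasp point, in m); z points along the fingers, y is the line along which they close (so a half turn about z gives the same grasp; the last joint's range is limited). The gripper opens to 85 mm and grips with 20 to 120 N. Pads are 22 mm wide; open, the fingers measure 114 mm over their backs; the gripper's body (76 mm by 85 mm) begins 54 mm behind the grasp point. The pads swing forward as they close: fully open they stand 13 mm farther back than shut.
Start: joints at [60.888, 21.807, 74.336, -0, 83.858, -12.336], TCP at [0.159, 0.527, 0.231] pointing down, gripper open.
Joint ranges: [-178.18, 178.18], [-50.72, 133.34], [12.68, 142.11], [-81.47, 261.47], [9.98, 163.14], [-165.26, 165.26]. Speed limits (degrees/s): [136.94, 136.94, 180, 180, 180, 180].

INTERFACE

Orientations are given as a 3x3 rotation matrix whose columns are the frame's x, y, z axes.
In Python, from rig import env, optics gives the robot as it stands.
- The arm moves only by the shell command python3 -m jog 'ROWS' [OPENING] [FORCE]. ROWS is JSON, a list of rows, each an object with "linear": the shift along the tool's x, y, z in units of 40 mm (1.0 is 40 mm), a list of three; "roll": the turn about the tool's z in units of 5 degrees (1.0 is 5 degrees). A call has 1 to 12 rows; each row shifts and turns the commanded pose from where the row before left it, along the tool's axes as they then stand; what a row does not reach is not made up. A row lasts 1/12 s, in which the tool goes at most 41.7 mm and 7.16 degrees, less where a joint would pass 70% of its speed; a pose out of reach is approached as far as the arm can. A call is refused whole if a number of a shift passes 1 or a number of a turn 1, either way. A call with a gripper value outside its range is refused whole. OPENING is the opening, from -1 (shut) to 1 (fully open), set as the call begins (- or left out, the last holds). The fingers move at their own pace and stop on an object; FORCE is the grip in N (left out, the last holds). Time passes only in rows, so rows that do not move let the fingers close. It gives the time, the measured TCP pose, the force, the opening and the grip force at its end, in the units of the state.
- env.observe(): the state, without advancing time (a new reading comes with each control period).
- optics.get_image(name): name is "scene" or "top" or "wrist"; returns the picture (384x512x3 uint8, red, green, blue); there is no depth.
- optics.calibration(name): a dict with "fov_y" (degrees; the focal length in pixels is half the picture's height over the tangent of half this angle, whatever the lens; pixels are square), "cx", "cy" (the principal point, pixels), "D" ([k1, k2, p1, p2, k3] as OpenCV has them; the pictures are not rectified), "T" (4x4, takes a point from camera to world coordinates). Camera axes: x right, y down, z forward; pixel columns grow to the right and rows downward; lengths in m; the calibration is good to about 2 mm. A picture is of the moment at which its call begins: read the wrist's pose just before it. calibration takes no time and is no camera call; for the wrist camera it gives the pose at the moment of the call.
- env.close_job(): hands the job in; it is judged then, once.
The state is a dict: "time_s": time; "q": joint angles; "qvel": joint speeds; "joint_efforts": joint torques, N m; "position": TCP position; "tool_rot": TCP orientation; "ft_force": force on the tool from outside, world axes, zero at the start; "wrist_torque": the same for the moment, N m; "grip_width": finger opening in m; "gripper_force": force on a finger pad.
Only numpy, scipy, OpenCV 4.12 (cv2) and the standard library are available. Lean on these libraries where they do the work, as an engineer would, in place of code of your own. Each camera call takes 0.05 s, during which the arm holds its last target. There are 200 camera calls.

## Working session

There is one attempt and no reset: what is moved stays moved. The work goes in short steps, Python scripts to look and compute and a shell command to move; the robot and the scene stay as the last step left them, time stands still between calls to the robot, and variables do not carry over. Pictures are saved under pics/ and viewed, at most 10 in all, crops included, and the job is handed in when it is done.

```bash
ls; mkdir -p pics; python3 - <<'E'
from rig import env,optics
import cv2,numpy as np
for n in("scene","top","wrist"):
    c=optics.calibration(n);im=optics.get_image(n);cv2.imwrite(f"pics/{n}0.png",im[:,:,::-1])
    print(n,c["fov_y"],c["cx"],c["cy"],c["D"],np.round(c["T"],3).tolist())
o=env.observe();print(o,env.hold_point_z)
E
```

```text
pics
scene 57.31523728372743 254.84202408059625 195.7427479702295 [-0.02100561  0.          0.          0.          0.        ] [[0.729, 0.548, -0.41, 0.892], [0.685, -0.583, 0.438, -0.474], [0.001, -0.6, -0.8, 0.695], [0.0, 0.0, 0.0, 1.0]]
top 49.508709769338616 251.35575874396324 193.96820621231646 [-0.15715788  0.          0.          0.          0.        ] [[-0.026, -0.987, 0.162, 0.451], [-0.999, 0.023, -0.024, -0.114], [0.02, -0.162, -0.987, 1.002], [0.0, 0.0, 0.0, 1.0]]
wrist 68.69292592674842 256.1004949865774 194.21341216203027 [-0.0429946  0.         0.         0.         0.       ] [[0.288, 0.912, 0.292, 0.083], [0.958, -0.274, -0.089, 0.549], [-0.001, 0.305, -0.952, 0.374], [0.0, 0.0, 0.0, 1.0]]
{'time_s': 0.15, 'q': array([ 6.08875551e+01,  2.18330758e+01,  7.43725700e+01, -2.12463291e-03,
        8.38583202e+01, -1.23391156e+01]), 'qvel': array([-0.03811543, -0.13078306, -0.15126889, -0.01751403, -0.04728656,
        0.04872088]), 'joint_efforts': array([ 1.75410336e-03, -4.48625064e+01, -2.31344211e+01, -2.59683447e-04,
        3.79418110e-03, -7.11892071e-06]), 'position': array([0.15865172, 0.52638432, 0.23085768]), 'tool_rot': array([[-9.57455035e-01,  2.88582041e-01, -5.10954170e-04],
       [ 2.88582422e-01,  9.57454541e-01, -9.93314683e-04],
       [ 2.02562612e-04, -1.09850654e-03, -9.99999376e-01]]), 'ft_force': array([-0.47876535,  0.57169204, -1.37104346]), 'wrist_torque': array([-0.01318691, -0.00281711,  0.01948955]), 'gripper_force': 0.0, 'grip_width': 0.08566025391750987} 0.0187
```

View pics/scene0.png

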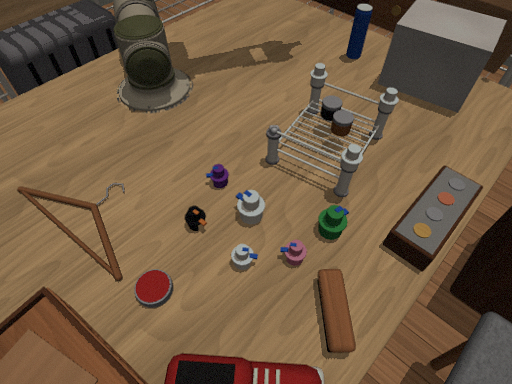

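View pics/top0.png

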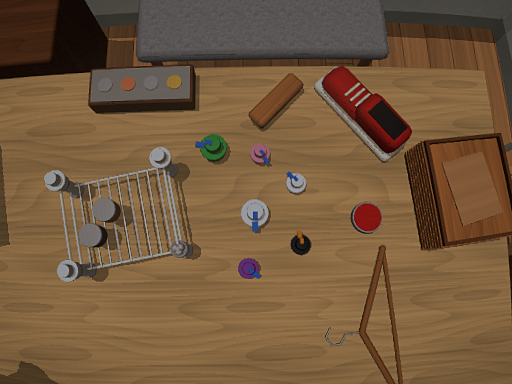

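The small white cap is at about (243,256) in scene and (296,183) in top, with a bigger white one at (250,205). The bare post is at (273,131) in scene and (180,249) in top. The rail runs from there to the capped post at (161,157) in top.

```bash
cat > h.py <<'E'
import cv2,numpy as np
from rig import env,optics
def ray(c,uv):
    f=192/np.tan(np.radians(c["fov_y"]/2));K=np.array([[f,0,c["cx"]],[0,f,c["cy"]],[0,0,1]])
    p=cv2.undistortPoints(np.array([[uv]],float),K,np.array(c["D"],float))[0,0]
    T=np.array(c["T"]);return T[:3,3],T[:3,:3]@np.array([*p,1.])
def plane(c,uv,z):
    o,d=ray(c,uv);return o+d*(z-o[2])/d[2]
def tri(rs):
    A=0;b=0
    for o,d in rs:
        d=d/np.linalg.norm(d);P=np.eye(3)-np.outer(d,d);A=A+P;b=b+P@o
    return np.linalg.solve(A,b)
def blobs(im,lo,hi,mn=8):
    m=cv2.inRange(cv2.cvtColor(im,cv2.COLOR_RGB2HSV),lo,hi)
    n,l,s,ce=cv2.connectedComponentsWithStats(m)
    return [(np.round(ce[i],1).tolist(),s[i].tolist()) for i in range(1,n) if s[i][4]>=mn]
def crop(im,u,v,r,k):
    return cv2.resize(im[v-r:v+r,u-r:u+r],None,fx=k,fy=k,interpolation=cv2.INTER_CUBIC)
E
python3 - <<'E'
from h import *
s=cv2.imread("pics/scene0.png");t=cv2.imread("pics/top0.png")
a=np.hstack([crop(s,243,256,24,8),crop(t,296,183,24,8)]);b=np.hstack([crop(s,273,131,24,8),crop(t,180,249,24,8)])
cv2.imwrite("pics/c1.png",cv2.resize(np.vstack([a,b]),(600,600)))
for n,im in(("scene",s),("top",t)):
    im=im[:,:,::-1].copy();c=optics.calibration(n)
    print(n,"blue",blobs(im,(105,120,60),(125,255,255)));print(" white",blobs(im,(0,0,120),(179,40,255),40))
c=optics.calibration("top");print(plane(c,(296,183),.055),plane(c,(180,249),.118),plane(c,(161,157),.153))
E
```

```text
scene blue [([365.6, 12.4], [358, 10, 14, 5, 32]), ([215.2, 167.2], [213, 166, 5, 3, 13]), ([209.5, 174.6], [207, 173, 6, 4, 19]), ([247.5, 193.1], [244, 191, 8, 5, 22]), ([239.7, 196.0], [237, 193, 6, 8, 29]), ([341.1, 209.8], [335, 206, 13, 9, 50]), ([292.7, 244.1], [290, 243, 6, 3, 15]), ([283.9, 249.3], [281, 247, 7, 5, 29]), ([245.0, 249.0], [243, 248, 5, 3, 15]), ([253.2, 255.7], [250, 254, 7, 5, 31])]
 white [([185.3, 10.7], [164, 1, 44, 21, 70]), ([454.0, 23.4], [397, 0, 110, 52, 3126]), ([364.3, 6.9], [357, 4, 15, 7, 82]), ([319.8, 65.6], [315, 63, 10, 6, 47]), ([318.5, 75.0], [310, 70, 18, 9, 70]), ([350.8, 92.6], [325, 83, 53, 20, 71]), ([391.8, 90.5], [387, 88, 11, 6, 56]), ([388.6, 99.9], [380, 93, 19, 12, 82]), ([330.4, 142.1], [277, 103, 100, 61, 691]), ([355.6, 113.4], [341, 107, 31, 13, 50]), ([307.3, 153.5], [279, 137, 62, 33, 87]), ([306.7, 162.3], [277, 149, 60, 27, 111]), ([251.5, 203.5], [237, 190, 28, 26, 359]), ([241.1, 254.0], [231, 244, 22, 21, 233]), ([320.4, 374.0], [314, 367, 10, 17, 62]), ([254.7, 375.8], [253, 368, 4, 16, 49]), ([266.0, 376.0], [265, 36
[... 269 characters left out ...]
([254.8, 226.1], [252, 222, 6, 10, 50]), ([253.7, 272.8], [248, 268, 12, 11, 54])]
 white [([351.8, 122.0], [315, 76, 76, 84, 300]), ([139.6, 203.0], [84, 147, 88, 120, 1273]), ([53.5, 179.4], [44, 170, 21, 21, 249]), ([170.1, 207.0], [163, 170, 15, 74, 170]), ([296.2, 182.9], [286, 173, 20, 20, 230]), ([174.0, 207.4], [167, 175, 15, 66, 140]), ([65.8, 256.8], [57, 193, 21, 89, 398]), ([75.3, 229.7], [70, 196, 12, 68, 116]), ([253.9, 211.0], [241, 199, 28, 27, 472]), ([110.6, 210.7], [104, 201, 10, 20, 50]), ([97.1, 235.6], [92, 226, 9, 20, 43]), ([177.3, 248.2], [173, 245, 9, 9, 43])]
[ 0.62990368 -0.24098469  0.055     ] [0.4816651  0.01898203 0.118     ] [0.67367687 0.0541677  0.153     ]
```

View pics/c1.png

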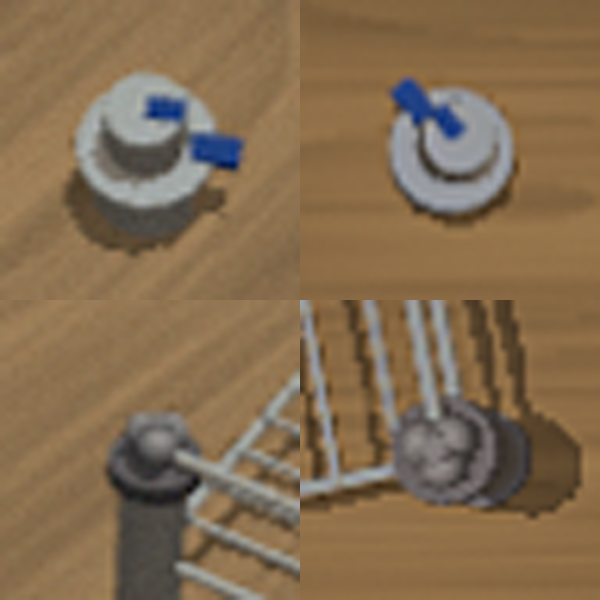

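```bash
R='{"linear":[-0.75,-0.65,0]}'; python3 -m jog '[{"linear":[-0.75,-0.65,0]},{"linear":[-0.75,-0.65,0]},{"linear":[-0.75,-0.65,0]},{"linear":[-0.75,-0.65,0]},{"linear":[-0.75,-0.65,0]},{"linear":[-0.75,-0.65,0]},{"linear":[-0.75,-0.65,0]},{"linear":[-0.75,-0.65,0]}]'; python3 -m jog '[{"linear":[-0.75,-0.65,0]},{"linear":[-0.75,-0.65,0]},{"linear":[-0.75,-0.65,0]},{"linear":[-0.75,-0.65,0]},{"linear":[-0.75,-0.65,0]},{"linear":[-0.75,-0.65,0]},{"linear":[-0.75,-0.65,0]},{"linear":[0,0,0]},{"linear":[0,0,0]},{"linear":[0,0,0]}]'
python3 - <<'E'
from h import *
import pickle
c=optics.calibration("wrist");im=optics.get_image("wrist");pickle.dump(c,open("w1.pkl","wb"))
cv2.imwrite("pics/w1.png",im[:,:,::-1])
E
```

```text
invalid input
invalid input
```

View pics/w1.png

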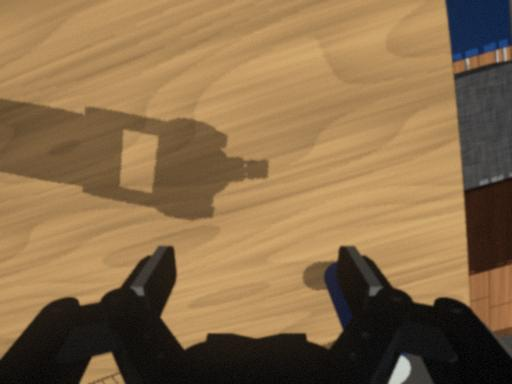

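The wrist view shows only table and fingers: the move was refused, probably because every row needs a roll as well.

```bash
python3 -m jog '[{"linear":[-0.75,-0.65,0],"roll":0},{"linear":[-0.75,-0.65,0],"roll":0},{"linear":[-0.75,-0.65,0],"roll":0},{"linear":[-0.75,-0.65,0],"roll":0},{"linear":[-0.75,-0.65,0],"roll":0},{"linear":[-0.75,-0.65,0],"roll":0},{"linear":[-0.75,-0.65,0],"roll":0},{"linear":[-0.75,-0.65,0],"roll":0}]'; python3 -m jog '[{"linear":[-0.75,-0.65,0],"roll":0},{"linear":[-0.75,-0.65,0],"roll":0},{"linear":[-0.75,-0.65,0],"roll":0},{"linear":[-0.75,-0.65,0],"roll":0},{"linear":[-0.75,-0.65,0],"roll":0},{"linear":[-0.75,-0.65,0],"roll":0},{"linear":[-0.75,-0.65,0],"roll":0},{"linear":[0,0,0],"roll":0},{"linear":[0,0,0],"roll":0},{"linear":[0,0,0],"roll":0}]'
python3 - <<'E'
from h import *
import pickle
c=optics.calibration("wrist");im=optics.get_image("wrist");pickle.dump(c,open("w1.pkl","wb"))
cv2.imwrite("pics/w1.png",im[:,:,::-1])
E
```

```text
time_s: 0.87
position: [0.3289, 0.2564, 0.2314]
tool_rot: [[-0.958, 0.288, 0.0], [0.288, 0.958, 0.0], [-0.0, 0.0, -1.0]]
ft_force: [0.9, 1.3, -0.2]
grip_width: 0.0854
gripper_force: 0.0
time_s: 1.7
position: [0.4766, 0.0236, 0.2311]
tool_rot: [[-0.957, 0.289, -0.001], [0.289, 0.957, 0.0], [0.001, 0.0, -1.0]]
ft_force: [0.3, 0.4, 0.2]
grip_width: 0.0852
gripper_force: 0.0
```

View pics/w1.png

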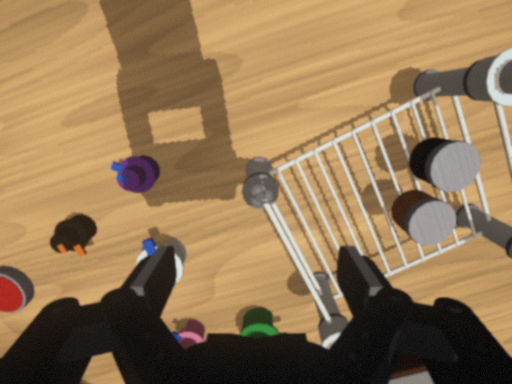

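The stud and collar are at (261,188), close to the centre. The guard rail runs from (268,205) down to (330,320). I'll zoom in for exact pixels.

```bash
python3 - <<'E'
from h import *
t=cv2.imread("pics/w1.png");s=cv2.imread("pics/scene0.png")
cv2.imwrite("pics/c2.png",np.hstack([crop(t,262,190,25,8),cv2.resize(t[185:325,240:380],(400,400),interpolation=2)]))
E
```

```text
(no output)
```

View pics/c2.png

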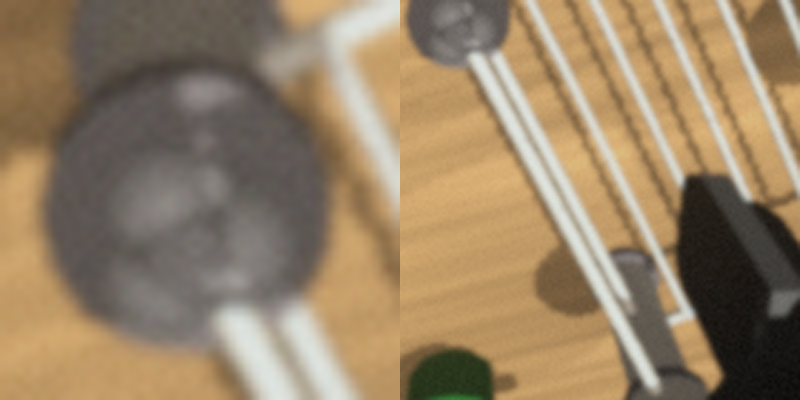

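```bash
python3 - <<'E'
from h import *
import pickle
w=pickle.load(open("w1.pkl","rb"));t=optics.calibration("top");s=optics.calibration("scene")
P=(262.2,194.3);r=np.round
print("tip w",r(plane(w,P,.116),4),"collar w",r(plane(w,(260.1,190.4),.1),4),"tip top",r(plane(t,(177.6,247.7),.116),4),"tip sc",r(plane(s,(273.3,128.9),.116),4))
print("tri w/top/sc",r(tri([ray(w,P),ray(t,(177.6,247.7)),ray(s,(273.3,128.9))]),4))
a=plane(w,(266.8,203.8),.104);b=plane(w,(328.,319.6),.104);d=b-a;print("rail yaw",np.degrees(np.arctan2(d[1],d[0])),a,b)
q=plane(t,(160.5,156.5),.153);print("post",q)
# cap
f=plane(t,(296,182.8),.031);k=plane(t,(297.2,179.9),.055);ks=plane(s,(219+142/6.25,232+117/6.25),.055);fs=plane(s,(219+146/6.25,232+143/6.25),.031);print("cap",f,k,ks,fs)
g=plane(t,(272+408/6.25-.5,159+97/6.25-.5),.033);e=plane(t,(272+449/6.25-.5,159+122/6.25-.5),.056)
for a,b in((g,f),(e,k)): d=a-b;print(np.degrees(np.arctan2(d[1],d[0])),np.linalg.norm(d[:2]))
E
```

```text
tip w [0.4824 0.0282 0.116 ] collar w [0.4827 0.0262 0.1   ] tip top [0.4846 0.0244 0.116 ] tip sc [0.4899 0.019  0.116 ]
tri w/top/sc [0.4847 0.0265 0.1075]
rail yaw 10.253364754458813 [0.49727922 0.02899305 0.104     ] [0.65992544 0.05841414 0.104     ]
post [0.67479367 0.05525013 0.153     ]
cap [ 0.6349125  -0.24422571  0.031     ] [ 0.63718704 -0.24412267  0.055     ] [ 0.6404195  -0.24485129  0.055     ] [ 0.63880504 -0.24229301  0.031     ]
-79.1718097124451 0.10131372972217084
-88.9122819087165 0.10926311370733213
```

```bash
python3 - <<'E'
from h import *
t=optics.calibration("top")
f=plane(t,(296,182.8),.031);k=plane(t,(297.2,179.9),.055)
g=plane(t,(272+108/6.25-.5,159+97/6.25-.5),.033);e=plane(t,(272+149/6.25-.5,159+122/6.25-.5),.056)
for a,b in((g,f),(e,k),(g,(k+f)/2)): d=a-b;print(np.degrees(np.arctan2(d[1],d[0])),np.linalg.norm(d[:2]))
E
python3 -m jog '[{"linear":[-0.7,-0.67,0],"roll":0},{"linear":[-0.7,-0.67,0],"roll":0},{"linear":[-0.7,-0.67,0],"roll":0},{"linear":[-0.7,-0.67,0],"roll":0},{"linear":[-0.7,-0.67,0],"roll":0},{"linear":[-0.7,-0.67,0],"roll":0},{"linear":[-0.7,-0.67,0],"roll":0},{"linear":[-0.7,-0.67,0],"roll":0}]'; python3 -m jog '[{"linear":[0,0,0],"roll":1},{"linear":[0,0,0],"roll":1},{"linear":[0,0,0],"roll":1},{"linear":[0,0,0],"roll":1},{"linear":[0,0,0],"roll":1},{"linear":[0,0,0],"roll":1},{"linear":[0,0,0],"roll":1},{"linear":[0,0,0],"roll":1},{"linear":[0,0,0],"roll":1},{"linear":[0,0,0],"roll":1},{"linear":[0,0,0],"roll":1},{"linear":[0,0,0],"roll":1}]';python3 -m jog '[{"linear":[0,0,0],"roll":1},{"linear":[0,0,0],"roll":1},{"linear":[0,0,0],"roll":1},{"linear":[0,0,0],"roll":1},{"linear":[0,0,0],"roll":1},{"linear":[0,0,0],"roll":1},{"linear":[0,0,0],"roll":1},{"linear":[0,0,0],"roll":1},{"linear":[0,0,0],"roll":1},{"linear":[0,0,0],"roll":1},{"linear":[0,0,0],"roll":1},{"linear":[0,0,0],"roll":1}]'; python3 -m jog '[{"linear":[0,0,0],"roll":1},{"linear":[0,0,0],"roll":0},{"linear":[0,0,0],"roll":0},{"linear":[0,0,0],"roll":0}]'
python3 - <<'E'
from h import *
import pickle
c=optics.calibration("wrist");im=optics.get_image("wrist");pickle.dump(c,open("w2.pkl","wb"))
cv2.imwrite("pics/w2.png",im[:,:,::-1])
cv2.imwrite("pics/c3.png",cv2.resize(im[120:280,180:340,::-1],(560,560),interpolation=2))
print("blue",blobs(im,(105,120,60),(125,255,255)))
E
```

```text
37.976995781518156 0.027035186602682837
44.58825368349365 0.006111907307508519
39.42340861368639 0.02611534503321906
time_s: 2.42
position: [0.6304, -0.2464, 0.2317]
tool_rot: [[-0.958, 0.287, 0.0], [0.287, 0.958, 0.0], [-0.0, 0.0, -1.0]]
ft_force: [0.7, 0.1, -0.5]
grip_width: 0.0855
gripper_force: 0.0
time_s: 3.42
position: [0.6298, -0.2446, 0.2317]
tool_rot: [[-0.227, 0.974, -0.0], [0.974, 0.227, 0.0], [0.0, -0.0, -1.0]]
ft_force: [-0.0, 0.1, 0.3]
grip_width: 0.0853
gripper_force: 0.0
time_s: 4.42
position: [0.6298, -0.2447, 0.2316]
tool_rot: [[0.73, 0.683, -0.0], [0.683, -0.73, 0.0], [0.0, -0.0, -1.0]]
ft_force: [0.7, -0.3, -0.7]
grip_width: 0.0853
gripper_force: 0.0
time_s: 4.75
position: [0.6297, -0.2457, 0.2315]
tool_rot: [[0.783, 0.622, 0.0], [0.622, -0.783, 0.0], [0.0, -0.0, -1.0]]
ft_force: [0.6, 0.8, 0.1]
grip_width: 0.0854
gripper_force: 0.0
blue [([239.5, 72.2], [237, 66, 6, 13, 69]), ([240.7, 89.8], [237, 83, 8, 14, 95]), ([258.4, 145.2], [256, 139, 6, 13, 73]), ([257.9, 162.3], [256, 158, 5, 10, 48]), ([140.1, 177.3], [134, 166, 14, 24, 185]), ([88.8, 236.7], [85, 233, 9, 9, 51]), ([103.3, 239.5], [99, 234, 10, 11, 69])]
```

View pics/c3.png

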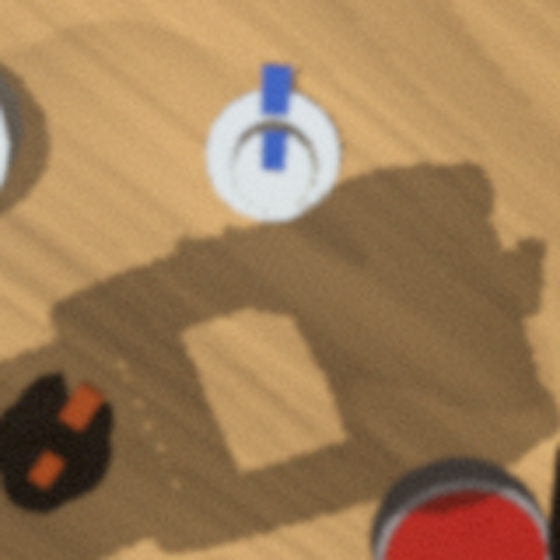

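The cap's flange is centred at about (257.6,163.6) and its knob top at (257.7,168.2). The tab points nearly straight up the image, with blue at (258.4,145.2) and (257.9,162.3).

```bash
python3 - <<'E'
from h import *
import pickle
w=pickle.load(open("w2.pkl","rb"))
f=plane(w,(257.6,163.6),.031);k=plane(w,(257.7,168.2),.055);g=plane(w,(258.4,145.2),.0335);e=plane(w,(257.9,162.3),.056)
print(f,k,g,e)
for a,b in((g,f),(g,(k+f)/2),(e,k)): d=a-b;print(np.degrees(np.arctan2(d[1],d[0])),np.linalg.norm(d[:2]))
o=env.observe();R=o["tool_rot"]
for p in(f,k,(k+f)/2): print(R.T@(p-o["position"])/.04)
E
```

```text
[ 0.6366109  -0.24203306  0.031     ] [ 0.6362008  -0.24235482  0.055     ] [ 0.65530458 -0.22836071  0.0335    ] [ 0.64193561 -0.23807195  0.056     ]
36.18132418002405 0.02316002071315644
36.20287259749947 0.0234205044980058
36.75318993706483 0.007157581973419452
[0.19552721 0.03102865 5.01123218]
[0.18251318 0.03096105 4.4112318 ]
[0.18902019 0.03099485 4.71123199]
```

```bash
python3 -m jog '[{"linear":[0.19,0.03,0],"roll":0.45},{"linear":[0,0,0.9],"roll":0},{"linear":[0,0,0.9],"roll":0},{"linear":[0,0,0.9],"roll":0},{"linear":[0,0,0.9],"roll":0},{"linear":[0,0,0.6],"roll":0},{"linear":[0,0,0.4],"roll":0},{"linear":[0,0,0.34],"roll":0},{"linear":[0,0,0],"roll":0},{"linear":[0,0,0],"roll":0}]' 0.3 20; python3 -m jog '[{"linear":[0,0,0],"roll":0},{"linear":[0,0,0],"roll":0},{"linear":[0,0,0],"roll":0},{"linear":[0,0,0],"roll":0},{"linear":[0,0,0],"roll":0},{"linear":[0,0,0],"roll":0},{"linear":[0,0,0],"roll":0},{"linear":[0,0,0],"roll":0},{"linear":[0,0,0],"roll":0},{"linear":[0,0,0],"roll":0}]' -1 70
```

```text
time_s: 5.63
position: [0.6363, -0.2427, 0.0336]
tool_rot: [[0.809, 0.588, -0.001], [0.588, -0.809, 0.0], [-0.0, -0.001, -1.0]]
ft_force: [0.9, -0.9, 0.7]
grip_width: 0.0557
gripper_force: 0.0
time_s: 6.47
position: [0.6369, -0.2431, 0.0354]
tool_rot: [[0.809, 0.588, 0.002], [0.588, -0.809, -0.001], [0.001, 0.002, -1.0]]
ft_force: [-1.0, 1.0, 6.1]
grip_width: 0.0257
gripper_force: 68.8
```

```bash
python3 -m jog '[{"linear":[0,0,-0.3],"roll":0},{"linear":[0,0,-0.6],"roll":0},{"linear":[0,0,-0.8],"roll":0},{"linear":[0,0,-0.8],"roll":0},{"linear":[0,0,-0.8],"roll":0},{"linear":[0,0,-0.8],"roll":0},{"linear":[0,0,-0.6],"roll":0},{"linear":[0,0,-0.3],"roll":0},{"linear":[0,0,0],"roll":0}]'; python3 -m jog '[{"linear":[0.09,-0.77,0],"roll":0},{"linear":[0.09,-0.77,0],"roll":0},{"linear":[0.09,-0.77,0],"roll":0},{"linear":[0.09,-0.77,0],"roll":0},{"linear":[0.09,-0.77,0],"roll":0},{"linear":[0.09,-0.77,0],"roll":0},{"linear":[0.09,-0.77,0],"roll":0},{"linear":[0.09,-0.77,0],"roll":0},{"linear":[0.09,-0.77,0],"roll":0},{"linear":[0.04,-0.81,0],"roll":0}]';python3 -m jog '[{"linear":[0,0,0],"roll":0.9},{"linear":[0,0,0],"roll":0.9},{"linear":[0,0,0],"roll":0.9},{"linear":[0,0,0],"roll":0.9},{"linear":[0,0,0],"roll":0.9},{"linear":[0,0,0],"roll":0.7},{"linear":[0,0,0],"roll":0},{"linear":[0,0,0],"roll":0},{"linear":[0,0,0],"roll":0}]'
python3 - <<'E'
from h import *
import pickle
c=optics.calibration("wrist");im=optics.get_image("wrist");pickle.dump(c,open("w3.pkl","wb"))
s=optics.get_image("scene");o=env.observe();print(o["position"],o["tool_rot"])
cv2.imwrite("pics/w3.png",im[:,:,::-1]);cv2.imwrite("pics/s3.png",s[:,:,::-1])
a=cv2.resize(im[130:380,130:380],(550,550));b=cv2.resize(s[60:180,220:340],(550,550),interpolation=2)
cv2.imwrite("pics/c4.png",cv2.resize(np.hstack([a,b]),(800,400))[:,:,::-1])
E
```

```text
time_s: 7.22
position: [0.6369, -0.2432, 0.2383]
tool_rot: [[0.809, 0.588, 0.006], [0.588, -0.809, -0.004], [0.003, 0.006, -1.0]]
ft_force: [0.5, -0.4, -1.0]
grip_width: 0.0254
gripper_force: 68.9
time_s: 8.05
position: [0.4806, 0.0288, 0.233]
tool_rot: [[0.809, 0.587, -0.001], [0.587, -0.809, 0.0], [-0.001, -0.001, -1.0]]
ft_force: [-0.2, 0.4, -0.3]
grip_width: 0.0257
gripper_force: 69.1
time_s: 8.8
position: [0.4817, 0.0277, 0.2334]
tool_rot: [[0.985, 0.175, -0.001], [0.175, -0.985, 0.0], [-0.001, -0.0, -1.0]]
ft_force: [-0.2, 0.1, -0.8]
grip_width: 0.0256
gripper_force: 69.1
[0.48184542 0.02766077 0.23356132] [[ 9.84686681e-01  1.74332981e-01 -3.90873205e-04]
 [ 1.74333023e-01 -9.84686748e-01  7.77462954e-05]
 [-3.71333921e-04 -1.44697849e-04 -9.99999921e-01]]
```

View pics/c4.png

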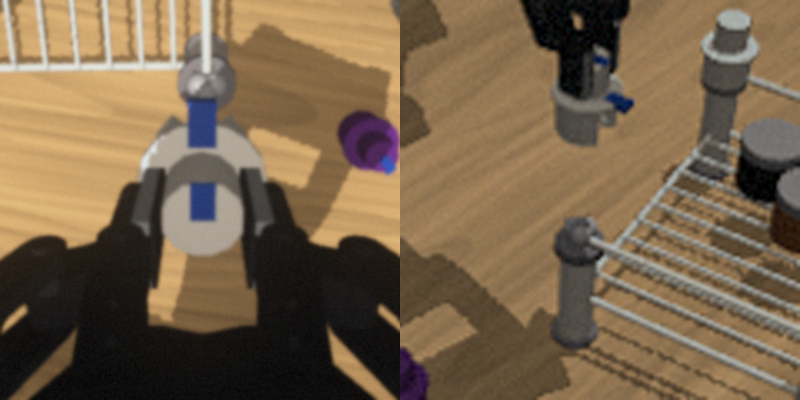

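The cap hangs square in the gripper, its tab in line with the rail. In wrist pixels the stud sits about 2–3 px right of the cap's axis, so I'll measure both.

```bash
python3 - <<'E'
from h import *
import pickle
w=pickle.load(open("w3.pkl","rb"));im=cv2.imread("pics/w3.png")
g=im.astype(int).min(2)
for v in(133,138,143,148,153,158):
    r=g[v,245:275]; ww=np.clip(r-120,0,None); u=245+(ww*np.arange(30)).sum()/max(ww.sum(),1);print(v,round(u,2),r.max(),np.round(plane(w,(u,v),.104),4))
hb=blobs(im[:,:,::-1].copy(),(105,120,60),(125,255,255));print(hb)
m=((im.max(2).astype(int)-im.min(2))<35)&(g>100);
for v in(230,240,260,270,275): 
    x=np.where(m[v,205:310])[0]+205;print(v,x.min(),x.max())
cv2.imwrite("pics/c5.png",crop(im,259,182,30,10))
E
```

```text
133 258.03 227 [0.5328 0.0353 0.104 ]
138 258.16 226 [0.5282 0.0343 0.104 ]
143 258.22 226 [0.5235 0.0334 0.104 ]
148 258.23 226 [0.5187 0.0325 0.104 ]
153 257.23 226 [0.5138 0.0326 0.104 ]
158 258.06 226 [0.5091 0.031  0.104 ]
[([478.4, 0.9], [476, 0, 7, 4, 18]), ([466.1, 19.0], [461, 10, 11, 18, 131]), ([423.1, 139.2], [417, 132, 13, 15, 125]), ([401.6, 154.4], [394, 146, 16, 18, 184]), ([256.0, 206.2], [248, 193, 17, 28, 430]), ([371.6, 232.0], [368, 227, 8, 11, 61]), ([256.4, 255.5], [250, 245, 14, 22, 305])]
230 218 292
240 217 295
260 232 281
270 219 293
275 232 280
```

View pics/c5.png

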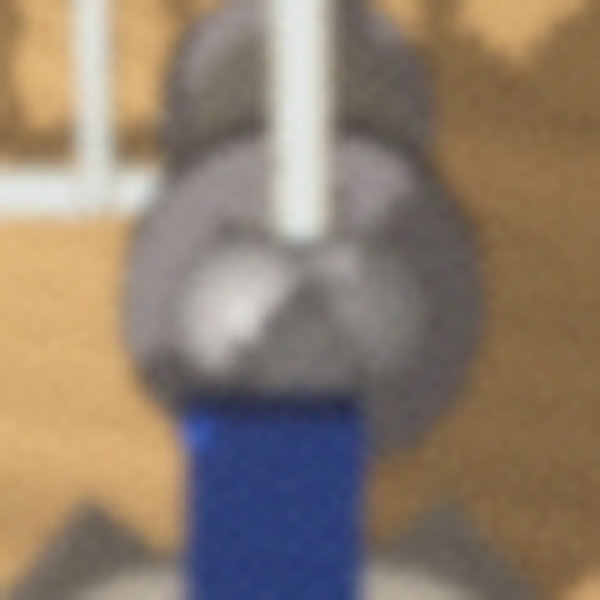

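```bash
python3 - <<'E'
from h import *
import pickle
w3=pickle.load(open("w3.pkl","rb"));w1=pickle.load(open("w1.pkl","rb"));w2=pickle.load(open("w2.pkl","rb"))
a=plane(w1,(260.1,190.4),.1);b=plane(w3,(258.65,181.7),.1);m=(a+b)/2;print(a,b,m)
o=env.observe();R=o["tool_rot"]
for p in(a,b,m):print(R.T@(p-o["position"])/.04)
# camera bias in tool frame at this range
print("bias", (R.T@(b-m)*1000).round(2))
for v,z in((237,.2296),(206.2,.2315)): print(R.T@(plane(w3,(256.2,v),z)-o["position"])*1000)
E
```

```text
[0.48274883 0.02621113 0.1       ] [0.4844015  0.02586846 0.1       ] [0.48357516 0.0260398  0.1       ]
[0.01716117 0.04010647 3.33902108]
[0.05635199 0.05574481 3.33900426]
[0.03675658 0.04792564 3.33901267]
bias [ 0.78  0.31 -0.  ]
[ 4.40442612 -0.27878402  3.95972462]
[24.12856289 -0.3032675   2.05240377]
```

```bash
python3 -m jog '[{"linear":[0.045,0.048,0],"roll":0},{"linear":[0,0,0.5],"roll":0},{"linear":[0,0,0.6],"roll":0},{"linear":[0,0,0.4],"roll":0},{"linear":[0,0,0.2],"roll":0},{"linear":[0,0,0.1],"roll":0},{"linear":[0,0,0],"roll":0},{"linear":[0,0,0],"roll":0},{"linear":[0,0,0],"roll":0}]' - 90; python3 -m jog '[{"linear":[0,0,0.07],"roll":0},{"linear":[0,0,0.07],"roll":0},{"linear":[0,0,0.06],"roll":0},{"linear":[0,0,0],"roll":0},{"linear":[0,0,0],"roll":0}]'; python3 -m jog '[{"linear":[0,0,0.06],"roll":0},{"linear":[0,0,0.06],"roll":0},{"linear":[0,0,0],"roll":0},{"linear":[0,0,0],"roll":0}]'
```

```text
time_s: 9.65
position: [0.4846, 0.026, 0.1627]
tool_rot: [[0.985, 0.173, 0.002], [0.173, -0.985, -0.0], [0.002, 0.001, -1.0]]
ft_force: [-0.1, 0.8, -0.6]
grip_width: 0.0252
gripper_force: 88.7
time_s: 10.07
position: [0.484, 0.0261, 0.1536]
tool_rot: [[0.985, 0.173, -0.0], [0.173, -0.985, 0.0], [-0.0, -0.0, -1.0]]
ft_force: [-0.1, 0.2, -1.7]
grip_width: 0.0251
gripper_force: 88.7
time_s: 10.4
position: [0.4845, 0.0255, 0.1493]
tool_rot: [[0.985, 0.173, 0.001], [0.173, -0.985, -0.001], [0.001, 0.002, -1.0]]
ft_force: [-0.4, -3.8, 4.1]
grip_width: 0.0252
gripper_force: 89.8
```

```bash
python3 -m jog '[{"linear":[0,0.015,0.06],"roll":0},{"linear":[0,0,0.06],"roll":0},{"linear":[0,0,0],"roll":0},{"linear":[0,0,0],"roll":0}]'; python3 -m jog '[{"linear":[0,0,0.08],"roll":0},{"linear":[0,0,0.06],"roll":0},{"linear":[0,0,0],"roll":0},{"linear":[0,0,0],"roll":0}]'
```

```text
time_s: 10.73
position: [0.4842, 0.0254, 0.1439]
tool_rot: [[0.985, 0.173, 0.0], [0.173, -0.985, -0.0], [-0.0, 0.0, -1.0]]
ft_force: [1.9, -2.4, -1.8]
grip_width: 0.025
gripper_force: 89.4
time_s: 11.07
position: [0.4835, 0.0257, 0.1371]
tool_rot: [[0.985, 0.173, -0.003], [0.173, -0.985, 0.001], [-0.003, -0.001, -1.0]]
ft_force: [1.1, -1.4, -13.3]
grip_width: 0.0252
gripper_force: 89.1
```

```bash
python3 -m jog '[{"linear":[0,0,0.04],"roll":0},{"linear":[0,0,0.04],"roll":0},{"linear":[0,0,0],"roll":0},{"linear":[0,0,0],"roll":0},{"linear":[0,0,0],"roll":0}]'; python3 -m jog '[{"linear":[0,0,0.03],"roll":0},{"linear":[0,0,0],"roll":0},{"linear":[0,0,0],"roll":0},{"linear":[0,0,0],"roll":0}]'
```

```text
time_s: 11.48
position: [0.4843, 0.0255, 0.1357]
tool_rot: [[0.985, 0.173, 0.001], [0.173, -0.985, -0.0], [0.001, 0.0, -1.0]]
ft_force: [0.4, -0.6, -1.9]
grip_width: 0.0249
gripper_force: 89.8
time_s: 11.82
position: [0.4844, 0.0255, 0.1345]
tool_rot: [[0.985, 0.173, 0.001], [0.173, -0.985, -0.0], [0.001, 0.0, -1.0]]
ft_force: [-0.5, 0.1, 3.0]
grip_width: 0.0253
gripper_force: 90.1
```

```bash
python3 -m jog '[{"linear":[0,0,0.03],"roll":0},{"linear":[0,0,0.02],"roll":0},{"linear":[0,0,0],"roll":0},{"linear":[0,0,0],"roll":0},{"linear":[0,0,0],"roll":0},{"linear":[0,0,0],"roll":0},{"linear":[0,0,0],"roll":0},{"linear":[0,0,0],"roll":0}]'; python3 - <<'E'
from h import *
w=[]
for i in range(4): 
    im=optics.get_image("scene");w.append(env.observe()["ft_force"][2])
t=optics.get_image("top");print(w)
a=cv2.resize(im[80:180,220:320],(400,400),interpolation=2);b=cv2.resize(t[140:290,120:340],(400,400))
cv2.imwrite("pics/f.png",np.hstack([a,b])[:,:,::-1])
E
```

```text
time_s: 12.48
position: [0.4844, 0.0256, 0.1327]
tool_rot: [[0.985, 0.173, 0.001], [0.173, -0.985, -0.0], [0.001, 0.0, -1.0]]
ft_force: [-1.2, 1.0, 10.1]
grip_width: 0.0255
gripper_force: 90.9
[np.float64(8.505926874294238), np.float64(7.927599867528079), np.float64(8.342954028398205), np.float64(8.48855301563448)]
```

View pics/f.png

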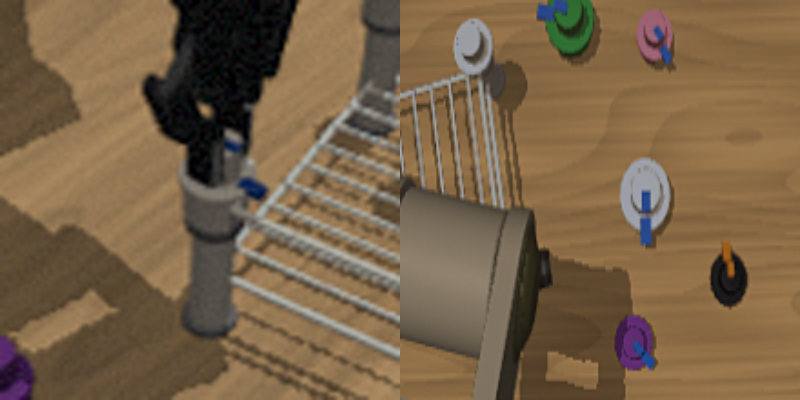

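The cap sits on the collar at (210,200) in the left panel, with the rail entering its slot under the blue tab. The collar is pushing back at about 8 N and the black cap is still standing. I'm handing in.

```bash
python3 -c "
from rig import env
print(env.close_job())"
```

```text
the job is handed in; nothing more can be done
None
```

The job is handed in: the white cap clicked onto the bare stud with its slot over the guard rail, and the gripper is still holding it down against the collar at about 8 N; the hand-in gave no verdict.

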